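# Bring the cart wheel's valve to the top

### The job

The cart wheel on the axle stand has to be ready for pumping: with the fingertips push its yellow spokes round, one after another, until the red-capped valve is at the very top of the wheel, straight above the axle, and leave the wheel standing there. Push gently and never let it spin fast; do not grip a spoke, and keep off the valve stem and off the black tyre, whose patch is still curing. Leave everything else on the bench where it is.

Things in the scene. Friction and masses are not known exactly. Their poses are not given: they have to be found in the camera images.
- stand: Axle stand, fixed to the bench. Origin: on the bench below the wheel's centre; z up; x level along the axle, from the wheel's open face to the post behind the wheel; yaw 0.5 to 0.95 rad: the open face looks towards the robot and to its right. Base plate 170 x 160 mm (x -50 to +120), 12 thick. Post: 34 mm wide (y), x 61 to 83, 207 high. Nothing tall stands before the open face.
- wheel: Upright yellow spoked wheel in the stand's y-z plane, free to turn either way without stops. Origin: wheel centre on the axle, 180 mm above the bench. Own x = the stand's x (the axle); own z points from the axle to the valve. Hub 44 mm in diameter, 36 long; rim inner radius 120 mm. The valve starts 85 to 180 degrees from the top, to either side. Over 2.5 rad/s counts as spinning.
- spoke (a point): Middle of one spoke, 75 mm from the axle, 36 degrees from the valve (towards the wheel's own -y). Five round spokes, 12 mm thick, run in the wheel's mid-plane from hub to rim, at 36, 108, 180, 252, 324 degrees from the valve. Friction 0.45 N m plus 0.1 per rad/s: about 6 N here turns the wheel; it stops at once and stays where left. Over 30 N from the fingers counts as gripping.
- tyre: Black tyre on the rim, turning with it: outer radius 160 mm, 32 mm thick (x -16 to +16), round section, its inner edge inside the rim. White patches on both sides 100 degrees from the valve. Do not press on it (limit 2 N). Origin at the wheel centre, axes as the wheel's.
- valve: Brass valve stem, 10 mm thick, on the rim, pointing to the axle, with a red cap 16 mm in diameter; it takes up radii 87 to 120 mm from the axle. Do not push on it (3 N is the limit). Origin at the wheel centre, axes as the wheel's.
- valve_cap (a point): Middle of the red valve cap, 93 mm from the axle.
- bottle: Clear bottle with a wooden cap and loop, 66 mm in diameter, 229 mm high; origin under its centre. Leave alone.
- pen_mug: White mug, 80 mm in diameter, 100 mm high, handle at its +y, with pens and rods up to 175 mm high; origin under its centre. Leave alone.
- can: Can, 74 mm in diameter, 110 mm high; origin under its centre. Leave alone.
- spool: Metal wire spool standing on end, 54 mm in diameter, 40 mm high; origin under its centre. Stands near the axle stand. Leave alone.
- wrench: Wrench lying on the bench along its x, before the wheel's open face, 7 mm thick. Leave alone.
- glue_jar: Amber jar with a black cap, 48 mm in diameter, 55 mm high, behind the axle stand; origin under its centre. Leave alone.

How it is judged:
By the outcome, as a careful person would: the job done as asked, in the order asked, and still so for the second after the job is handed in, with the robot touching nothing.
It also fails if it takes over 61 s, if anything falls off the work surface, if the arm or the gripper's body presses on something with over 40 N, if the wrist force passes 120 N, or if a joint passes its speed limit or range.

### The arm

A 6-joint arm with a two-finger parallel gripper is mounted at the origin on the work surface. World frame = base frame: x ahead of the robot, y to its left, z up, the work surface at z = 0. Lengths are in m, angles in rad, forces in N, time in s.
With the tool pointing down it reaches from about 0.35 to 0.875 m from the base axis. Payload 15.5 kg.
Tool frame: the origin (TCP) lies at the very end of the fingers, on their centre line; the grasp point (between the pads) lies 19 mm behind it; z points along the fingers, y is the line along which they close (so a half turn about z gives the same grasp; the last joint's range is limited). The gripper opens to 85 mm and grips with 20 to 120 N. Pads are 22 mm wide; open, the fingers measure 114 mm over their backs; the gripper's body (76 mm by 85 mm) begins 54 mm behind the grasp point. The pads swing forward as they close: fully open they stand 13 mm farther back than shut.
Start: joints at [1.198, 0.494, 1.345, -0, 1.302, -0.096], TCP at [0.171, 0.601, 0.196] pointing down, gripper open.
Joint ranges: [-2.91, 2.91], [-0.82, 2.16], [0.22, 2.67], [-1.22, 4.37], [0.12, 2.79], [-3.08, 3.08]. Speed limits (rad/s): [1.89, 1.89, 2.57, 3.01, 3.01, 3.01].

### API

Orientations are given as a unit quaternion [x, y, z, w].
In Python, from cell import ctrl gives the robot as it stands.
- The arm moves only by the tool arm_command, never from a script. Its argument "commands" is text: rows parted by semicolons, each of 4 numbers parted by spaces: the shift along the tool's x, y, z in mm, then the turn about the tool's z in degrees. A call has 1 to 5 rows; each row shifts and turns the commanded pose from where the row before left it, along the tool's axes as they then stand; what a row does not reach is not made up. A row lasts 1/10 s, in which the tool goes at most 50 mm and 8.59 degrees, less where a joint would pass 70% of its speed; a pose out of reach is approached as far as the arm can. A call with a gripper value outside its range is refused whole. "hand" is the closure, from -1 (fully open) to 1 (shut), set as the call begins (left out, the last holds). The fingers move at their own pace and stop on an object; "grip_force" is the grip in N (left out, the last holds). Time passes only in rows, so rows that do not move let the fingers close. It gives the time, the measured TCP pose, the force, the opening and the grip force at its end, in the units of the state.
- ctrl.get_obs(): the state, without advancing time (a new reading comes with each control period).
- ctrl.grab_frame(name): name is "scene" or "top" or "wrist"; returns a dict with "img" (420x560x3 uint8, red, green, blue), "vertical_fov" (degrees; the focal length in pixels is half the picture's height over the tangent of half this angle, whatever the lens; pixels are square), "cx", "cy" (the principal point, pixels), "R" (3x3) and "t" (3): a world point X has camera coordinates R X + t. Camera axes: x right, y down, z forward; pixel columns grow to the right and rows downward; lengths in m; the calibration is good to about 2 mm. The wrist camera is an equidistant fisheye: a pixel r from the principal point sees the ray r / f radians off the axis. A picture is of the moment at which its call begins. There is no depth.
- ctrl.hand_in(): hands the job in; it is judged then, once.
The state is a dict: "time_s": time; "joint_pos": joint angles; "joint_velocities": joint speeds; "joint_torque": joint torques, N m; "tool_pos": TCP position; "tcp_rot": TCP orientation; "force": force on the tool from outside, world axes, zero at the start; "moment": the same for the moment, N m; "grip_width": finger opening in m; "grip_force": force on a finger pad.
Only numpy, scipy, OpenCV 4.12 (cv2) and the standard library are available. Lean on these libraries where they do the work, as an engineer would, in place of code of your own. Each camera call takes 0.05 s, during which the arm holds its last target. There are 200 camera calls.

## Working session

There is one attempt and no reset: what is moved stays moved. The work goes in short steps, Python scripts to look and compute and a tool call to move; the robot and the scene stay as the last step left them, time stands still between calls to the robot, and variables do not carry over. Pictures are saved under pics/ and viewed, at most 13 in all, crops included, and the job is handed in when it is done.

Besides the shell and the picture viewer there is one more tool, called after "Call:" as name(argument=value, ...) on one line, values as JSON. arm_command: Moves the arm, as the interface text tells. Its arguments: {"type":"object","properties":{"commands":{"type":"string"},"hand":{"type":"number"},"grip_force":{"type":"number"}},"required":["commands"]}

```bash
mkdir -p pics; ls; python3 - <<'E'
from cell import ctrl
import cv2,numpy as np
ims=[]
for n in ["scene","top"]:
    f=ctrl.grab_frame(n); cv2.imwrite(f"pics/{n}0.png",f["img"][:,:,::-1]); print(n,f["vertical_fov"],f["cx"],f["cy"],np.round(f["R"],3).tolist(),np.round(f["t"],3))
o=ctrl.get_obs(); print(o)
E
```

```text
pics
scene 51.266737642217954 279.0581894068542 207.47138624367608 [[0.651, 0.759, -0.009], [0.53, -0.463, -0.711], [-0.544, 0.458, -0.704]] [-0.348 -0.151  1.57 ]
top 48.25925759045026 281.72898346977775 207.4716775021796 [[-0.01, -1.0, 0.007], [-0.989, 0.009, -0.147], [0.147, -0.008, -0.989]] [-0.009  0.54   1.273]
{'time_s': 0.1, 'joint_pos': array([ 1.19852082e+00,  4.94099165e-01,  1.34606634e+00,  4.24627511e-05,
        1.30252747e+00, -9.55223892e-02]), 'joint_velocities': array([ 0.00089863, -0.00119268, -0.00173827,  0.00095364,  0.00038419,
        0.00051686]), 'joint_torque': array([ 2.45375064e-03, -8.83597255e+01, -3.84557998e+01,  1.13683109e-05,
        5.26674528e-03,  6.84765354e-06]), 'tool_pos': array([0.17063215, 0.60087364, 0.19547448]), 'tcp_rot': array([ 1.37940936e-01,  9.90440304e-01, -5.30434248e-04, -1.47423001e-04]), 'force': array([ 0.33899311, -0.89334492,  0.4318324 ]), 'moment': array([-0.02260144, -0.03306631, -0.00285455]), 'grip_force': 0.0, 'grip_width': 0.08545409467226893}
```

View pics/scene0.png

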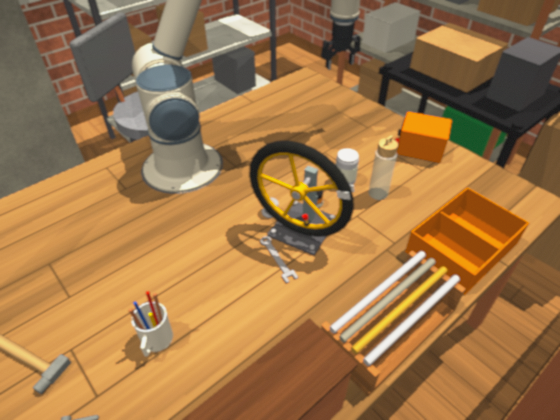

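View pics/top0.png

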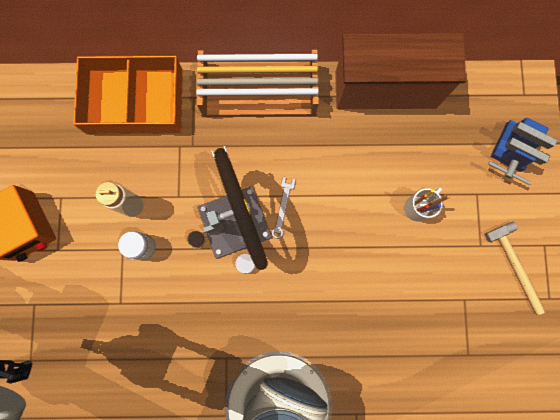

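The scene view shows the wheel (hub about (300,188)), the red cap near the bottom (305,217) and the post behind it. The top view shows the wheel edge-on from (218,150) to (264,268), with the post on its left and the wrench on its right. I'll measure it next and crop the gripper to see its shape.

```bash
cat > h.py <<'E'
import cv2,numpy as np
from cell import ctrl
def grab(n):
    f=ctrl.grab_frame(n); f["f"]=f["img"].shape[0]/2/np.tan(np.radians(f["vertical_fov"])/2)
    f["R"]=np.array(f["R"]);f["t"]=np.array(f["t"]);f["C"]=-f["R"].T@f["t"];return f
def ray(f,p):
    d=np.array([(p[0]-f["cx"])/f["f"],(p[1]-f["cy"])/f["f"],1]);return f["R"].T@d
def onplane(f,p,P,n):
    d=ray(f,p);return f["C"]+d*(n@(P-f["C"]))/(n@d)
def proj(f,X):
    c=f["R"]@X+f["t"];return np.array([f["cx"]+f["f"]*c[0]/c[2],f["cy"]+f["f"]*c[1]/c[2]])
def blobs(m,amin=8):
    n,l,s,c=cv2.connectedComponentsWithStats(m.astype(np.uint8));return [(s[i,4],c[i].round(1),s[i,:4]) for i in range(1,n) if s[i,4]>=amin]
E
python3 - <<'E'
from h import *
f=grab("top"); im=f["img"].astype(int)
m=(im.max(2)<50); m[:140]=0;m[280:]=0;m[:,:205]=0;m[:,275:]=0
for b in blobs(m,50): print(b)
n,l,s,c=cv2.connectedComponentsWithStats(m.astype(np.uint8)); k=1+np.argmax(s[1:,4])
ys,xs=np.where(l==k); r=cv2.minAreaRect(np.c_[xs,ys].astype(np.float32)); b=cv2.boxPoints(r); print(r,b)
e=sorted([tuple((b[i]+b[(i+1)%4])/2) for i in range(4) if np.linalg.norm(b[i]-b[(i+1)%4])<40],key=lambda q:q[1])
Z=np.array([0,0,1.]);E=[onplane(f,q,np.array([0,0,.18]),Z) for q in e]; print(E,(E[0]+E[1])/2,np.linalg.norm(E[0]-E[1]),np.arctan2(*(E[0]-E[1])[[1,0]]))
g=grab("scene"); a=g["img"]; im=a.astype(int)
roi=np.zeros(im.shape[:2],bool); roi[130:260,230:370]=1
red=(im[:,:,0]>120)&(im[:,:,1]<60)&(im[:,:,2]<60)&roi; print("red",blobs(red,4))
yel=(im[:,:,0]>150)&(im[:,:,1]>110)&(im[:,:,2]<60)&roi; print("yel",blobs(yel,20))
c1=cv2.resize(a[0:80,290:390],(800,600)[:0] or None,fx=4,fy=4,interpolation=cv2.INTER_CUBIC); c2=cv2.resize(a[130:260,240:370],None,fx=4,fy=4,interpolation=cv2.INTER_CUBIC)[:, :]
c1=cv2.resize(a[0:75,305:375],(280,300)); c2=cv2.resize(a[130:260,240:370],(520,520)); o=np.zeros((520,800,3),np.uint8);o[:300,:280]=c1;o[:,280:]=c2
cv2.imwrite("pics/c1.png",o[:,:,::-1])
w=grab("wrist");cv2.imwrite("pics/w1.png",w["img"][:,:,::-1]);print(w["C"],w["R"].tolist())
E
```

```text
((252.4499969482422, 229.34999084472656), (21.187257766723633, 5.059643745422363), 71.56504821777344) [[246.7     220.09999]
 [251.49998 218.49998]
 [258.2     238.59999]
 [253.40001 240.2    ]]
[array([0.48992704, 0.0681755 , 0.18      ]), array([0.46667263, 0.05391791, 0.18      ]), array([0.46280249, 0.0658245 , 0.18      ]), array([0.43970315, 0.0516218 , 0.18      ])] [0.47829984 0.06104671 0.18      ] 0.027277214441364828 0.5500061017210836
red [(np.int32(25), array([304.7, 216.8]), array([302, 214,   6,   6], dtype=int32))]
yel [(np.int32(1021), array([295.4, 195.7]), array([260, 157,  75,  71], dtype=int32))]
[0.09236189 0.62337044 0.37367682] [[0.27307699271745933, 0.9619920952410324, -0.00040588441758295624], [0.9134397893418879, -0.2591622430389835, 0.3137876400211669], [0.3017560393686252, -0.0860589360657829, -0.9494931027805255]]
```

View pics/c1.png

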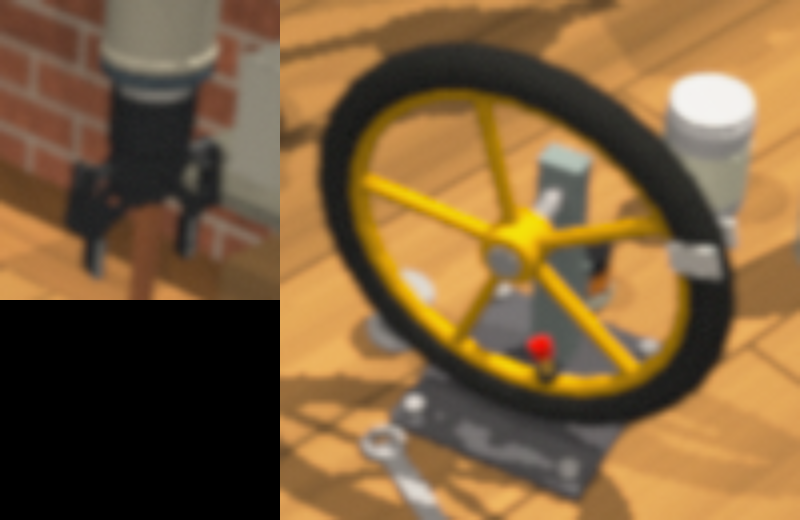

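View pics/w1.png

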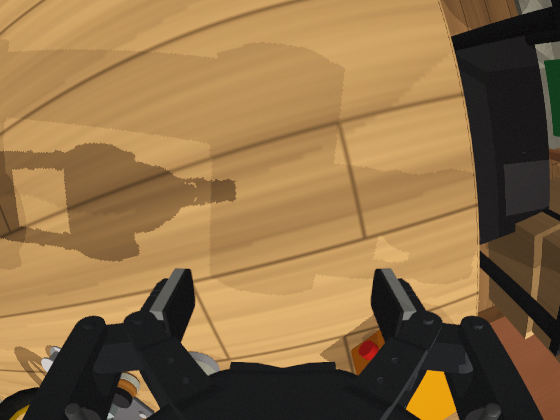

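The crop shows the two-finger linkage gripper, with knuckles wider than the tips. It also shows the five-spoke wheel with the red cap near the bottom (scene pixel (305,217)). The wrist view shows only the open fingers over bare bench. The tool always points down, so I'll push with the outer back of one open finger, hooked in from the open face. Next I check the wheel pose in both views.

```bash
python3 - <<'E'
from h import *
f=grab("top"); im=f["img"].astype(int)
sub=np.zeros(im.shape[:2],bool); sub[140:280,205:280]=1
m=((im.max(2)<75)&sub).astype(np.uint8)
# long tyre blob
cnt=max(cv2.findContours(m,cv2.RETR_EXTERNAL,cv2.CHAIN_APPROX_NONE)[0],key=lambda c:np.ptp(c[:,0,1])); p=cnt[:,0,:]
a=p[p[:,1].argmin()];b=p[p[:,1].argmax()];print("top ends",a,b,len(p))
Z=np.array([0,0,1.])
g=grab("scene"); im=g["img"].astype(int); roi=np.zeros(im.shape[:2],bool); roi[130:245,240:360]=1
yel=((im[:,:,0]>130)&(im[:,:,1]>90)&(im[:,:,2]<70)&roi).astype(np.uint8)
blk=((im.max(2)<60)&roi).astype(np.uint8)
c=max(cv2.findContours(blk,cv2.RETR_EXTERNAL,cv2.CHAIN_APPROX_NONE)[0],key=cv2.contourArea); h=cv2.convexHull(c); e=cv2.fitEllipse(h); print("scene ell",e, cv2.boundingRect(h))
for d in (0,):
  A=onplane(f,a,np.array([0,0,.18]),Z);B=onplane(f,b,np.array([0,0,.18]),Z);P=(A+B)/2;u=(A-B)/np.linalg.norm(A-B);print(A,B,P,np.linalg.norm(A-B),np.arctan2(u[1],u[0]))
for ang in (.364,.5,.65,.8):
  u=np.array([np.cos(ang),np.sin(ang),0]);th=np.linspace(0,2*np.pi,60)
  Q=np.array([proj(g,P+.16*(np.cos(t)*u+np.sin(t)*Z)) for t in th]).astype(np.float32)
  T=np.array([proj(f,P+.16*(np.cos(t)*u+np.sin(t)*Z)) for t in th]).astype(np.float32)
  print(ang,cv2.boundingRect(Q),cv2.fitEllipse(Q),"top",cv2.boundingRect(T))
print("hub",proj(g,P))
for z in (.2,.3,.35,.4,.45): print(z,proj(g,np.array([.171,.601,z])))
E
```

```text
top ends [220 148] [258 268] 354
scene ell ((301.01007080078125, 189.02423095703125), (80.28644561767578, 113.86170959472656), 130.40965270996094) (251, 141, 102, 97)
[0.673367   0.14215821 0.18      ] [0.36948813 0.04638859 0.18      ] [0.52142757 0.0942734  0.18      ] 0.3186129098868879 0.30530385065718063
0.364 (251, 140, 106, 95) ((304.0487060546875, 187.7122802734375), (78.73145294189453, 117.04829406738281), 126.60267639160156) top (214, 146, 48, 121)
0.5 (248, 141, 112, 92) ((303.5391540527344, 187.32920837402344), (82.88992309570312, 117.02229309082031), 116.55240631103516) top (207, 149, 63, 115)
0.65 (245, 143, 116, 89) ((302.8284912109375, 187.02731323242188), (85.70415496826172, 117.024169921875), 104.50650024414062) top (199, 154, 79, 104)
0.8 (243, 143, 118, 88) ((302.0233154296875, 186.87721252441406), (86.61579132080078, 117.05419158935547), 91.8846664428711) top (191, 161, 95, 91)
hub [301.48013933 190.9124999 ]
0.2 [338.30915785  77.131123  ]
0.3 [340.76618875  51.0044582 ]
0.35 [342.08079798  37.0256537 ]
0.4 [343.45829437  22.37814304]
0.45 [344.90330101   7.01276689]
```

Call:
arm_command(commands="0 0 -50 0;0 0 -50 0;0 0 -50 0;0 0 -50 0;0 0 -50 0", hand=-1)

```text
time_s: 0.85
tool_pos: [0.1706, 0.6007, 0.4483]
tcp_rot: [0.138, 0.99, 0.0, 0.0]
force: [0.7, 1.3, -0.1]
grip_width: 0.0857
grip_force: 0.0
```

Call:
arm_command(commands="-35 -32 0 0;-35 -32 0 0;-35 -32 0 0;-35 -32 0 0;-35 -32 0 0")

```text
time_s: 1.35
tool_pos: [0.2959, 0.3977, 0.446]
tcp_rot: [0.138, 0.99, 0.0, 0.0]
force: [1.5, 0.5, -0.0]
grip_width: 0.0851
grip_force: 0.0
```

Call:
arm_command(commands="-35 -32 0 0;-35 -32 0 0;-35 -32 0 0;-35 -32 0 0;-35 -32 0 0")

```text
time_s: 1.85
tool_pos: [0.4205, 0.1959, 0.4462]
tcp_rot: [0.138, 0.99, 0.0, 0.0]
force: [2.0, 1.2, -0.5]
grip_width: 0.0854
grip_force: 0.0
```

Call:
arm_command(commands="-35 -32 0 0;-35 -32 0 0;-35 -32 0 0;-35 -32 0 0;-35 -32 0 0")

```text
time_s: 2.35
tool_pos: [0.5453, -0.0059, 0.4461]
tcp_rot: [0.138, 0.99, 0.0, 0.0]
force: [1.0, 0.4, 1.1]
grip_width: 0.0857
grip_force: 0.0
```

Call:
arm_command(commands="0 0 0 -8;0 0 0 -8;0 0 0 -8;0 0 0 -8;0 0 0 -1.6")

```text
time_s: 2.85
tool_pos: [0.5446, -0.004, 0.4459]
tcp_rot: [-0.156, 0.988, 0.0, -0.0]
force: [-0.1, -0.1, -0.8]
grip_width: 0.0852
grip_force: 0.0
```

Call:
arm_command(commands="0 -40 0 0;0 0 0 0")

```text
time_s: 3.05
tool_pos: [0.5575, -0.0448, 0.4454]
tcp_rot: [-0.152, 0.988, -0.0, -0.0]
force: [0.2, 0.7, -0.8]
grip_width: 0.0857
grip_force: 0.0
```

```bash
python3 - <<'E'
from h import *
w=grab("wrist");cv2.imwrite("pics/w2.png",w["img"][:,:,::-1]); print(w["C"],w["f"],w["cx"],w["cy"])
g=grab("scene"); P=np.array([.5214,.0943,.18]); a=np.array([-.305,.952,0]);u=np.array([.952,.305,0])
X=onplane(g,(304.7,216.8),P,a)-P; print("cap y,z",X@u,X[2],"angle from top to +u:",np.degrees(np.arctan2(X@u,X[2])),np.hypot(X@u,X[2]))
for q in [(275,156),(260,175),(289,216),(332,222),(338,184)]:
  X=onplane(g,q,P,a)-P; print(q,(X@u).round(3),X[2].round(3),np.degrees(np.arctan2(X@u,X[2])))
E
```

```text
[ 0.47989065 -0.06878369  0.62354306] 325.19226210127806 282.47623114642323 208.86940223020522
cap y,z 0.013665485818569646 -0.09506177550967726 angle from top to +u: 171.81956013551516 0.09603898513473476
(275, 156) -0.084 0.087 -44.079499864721164
(260, 175) -0.137 -0.003 -91.20249305893358
(289, 216) -0.039 -0.12 -162.01146083376253
(332, 222) 0.099 -0.07 125.11043950198794
(338, 184) 0.104 0.073 54.91004300535159
```

View pics/w2.png

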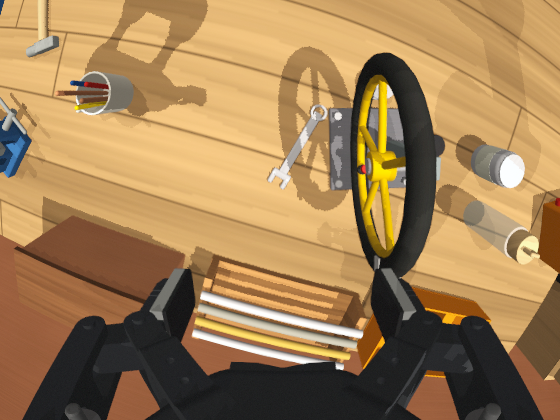

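The wrist view shows the wheel on the right (tyre columns 352–437, rows 55–275), the red cap at about (361,170) and the wrench clear of the wheel. I'll triangulate the cap from two views and take the spoke angles.

```bash
cat >> h.py <<'E'
def wray(w,p):
    d=np.array([p[0]-w["cx"],p[1]-w["cy"]]);r=np.hypot(*d);th=r/w["f"]
    return w["R"].T@np.r_[np.sin(th)*d/max(r,1e-9),np.cos(th)]
def wproj(w,X):
    c=w["R"]@X+w["t"];th=np.arctan2(np.hypot(c[0],c[1]),c[2]);d=c[:2]/np.hypot(*c[:2]);return np.array([w["cx"],w["cy"]])+w["f"]*th*d
def redmask(im):
    im=im.astype(int);return (im[:,:,0]>110)&(im[:,:,1]<60)&(im[:,:,2]<60)
def yelmask(im):
    im=im.astype(int);return (im[:,:,0]>120)&(im[:,:,1]>85)&(im[:,:,2]<0.42*im[:,:,0])&(im[:,:,1]>.6*im[:,:,0])
def tri(C1,d1,C2,d2):
    A=np.c_[d1,-d2];s=np.linalg.lstsq(A,C2-C1,rcond=None)[0];p,q=C1+s[0]*d1,C2+s[1]*d2;return (p+q)/2,np.linalg.norm(p-q)
E
python3 - <<'E'
from h import *
w=grab("wrist");g=grab("scene");f=grab("top")
m=redmask(w["img"]);m[:,:345]=0;m[:140]=0;m[200:]=0;m[:,400:]=0
rb=max(blobs(m,3),key=lambda b:b[0]);print(rb)
X,e=tri(w["C"],wray(w,rb[1]),g["C"],ray(g,(304.7,216.8)));print("cap",X,e)
P=np.array([.5214,.0943,.18]);psi=.31
for psi in(.305,.32):
  a=np.array([-np.sin(psi),np.cos(psi),0]);u=np.array([a[1],-a[0],0]);print(psi,"cap rel",(X-P)@a,(X-P)@u,X[2]-.18)
  # black tyre extents in wrist/top vs predicted with torus surface points
  for name,pf,cam in(("w",wproj,w),("t",proj,f),("s",proj,g)):
    Q=[];I=[]
    for t in np.linspace(0,2*np.pi,90):
      rd=np.cos(t)*u+np.sin(t)*np.array([0,0,1])
      for s in np.linspace(0,2*np.pi,16): Q.append(pf(cam,P+rd*(.14+.02*np.cos(s))+a*.016*np.sin(s)))
    Q=np.array(Q);print(name,Q.min(0),Q.max(0))
im=w["img"].astype(int);b=im.max(2)<60;b[:40]=0;b[285:]=0;b[:,340:352]=b[:,340:352];b[:,:345]=0;b[:,445:]=0
n,l,s,c=cv2.connectedComponentsWithStats(b.astype(np.uint8));k=1+np.argmax(s[1:,4]);print("wrist blk",s[k])
im=f["img"].astype(int);b=im.max(2)<75;b[:140]=0;b[280:]=0;b[:,:205]=0;b[:,280:]=0
n,l,s,c=cv2.connectedComponentsWithStats(b.astype(np.uint8));k=1+np.argmax(s[1:,3]);print("top blk",s[k])
y=yelmask(g["img"]);P0=P;Z=np.array([0,0,1.])
# spoke angles: sample yellow in plane at r=.05-.1
psi=.31;a=np.array([-np.sin(psi),np.cos(psi),0]);u=np.array([a[1],-a[0],0]);vv,uu=np.where(y)
pts=np.array([onplane(g,(i,j),P,a)-P for i,j in zip(uu,vv)]);yy=pts@u;zz=pts[:,2];r=np.hypot(yy,zz);an=np.degrees(np.arctan2(yy,zz))
k=(r>.045)&(r<.1);h=np.histogram(an[k],np.arange(-180,181,6));print([(int(b),int(n)) for n,b in zip(*h) if n>1])
E
```

```text
(np.int32(14), array([360.6, 169.5]), array([359, 165,   5,   9], dtype=int32))
cap [0.53988326 0.09221851 0.09308363] 0.001269586712004629
0.305 cap rel -0.007535814844952947 0.017005141785957953 -0.08691636993974505
w [349.51551773  57.32241326] [436.03987557 283.95971934]
t [214.03890167 145.06106985] [262.36757443 268.44547512]
s [252.54183039 139.29628066] [355.57473748 236.77698173]
0.32 cap rel -0.007790034643183356 0.01689019575955085 -0.08691636993974505
w [349.74524578  57.16322144] [435.65766456 283.87664031]
t [213.2735838  145.30902728] [263.17140156 268.17530638]
s [252.10735382 139.44000665] [355.91869043 236.53168357]
wrist blk [ 349   53   87  232 8001]
top blk [215 148  20  51 526]
[(-156, 27), (-150, 30), (-144, 26), (-138, 29), (-132, 30), (-126, 30), (-120, 32), (-114, 34), (-108, 32), (-102, 32), (-96, 34), (-90, 37), (-84, 33), (-78, 35), (-72, 36), (-66, 36), (-60, 39), (-54, 35), (-48, 38), (-42, 37), (-36, 37), (-30, 42), (-24, 40), (-18, 39), (-12, 41), (-6, 43), (0, 13), (30, 14), (36, 25), (42, 27), (48, 39), (54, 40), (60, 26), (66, 26), (72, 29), (78, 32), (84, 30), (90, 26), (96, 28), (102, 23), (108, 23), (114, 10), (120, 8), (126, 33), (132, 35), (138, 17), (144, 5)]
```

```bash
cat >> h.py <<'E'
psi=.31;P=np.array([.5226,.0905,.18]);A=np.array([-np.sin(psi),np.cos(psi),0]);U=np.array([A[1],-A[0],0])
def state():
    g=grab("scene");im=g["img"].astype(int);m=(im[:,:,0]>130)&(im[:,:,1]>.55*im[:,:,0])&(im[:,:,2]<.2*im[:,:,0])
    vv,uu=np.where(m);pt=np.array([onplane(g,(i,j),P,A)-P for i,j in zip(uu,vv)]);y=pt@U;z=pt[:,2];r=np.hypot(y,z);an=np.degrees(np.arctan2(y,z));k=(r>.045)&(r<.098)
    # 5-fold phase of spokes; valve = spoke phase + 36
    ph=np.degrees(np.angle(np.exp(5j*np.radians(an[k])).mean()))/5;q=abs(np.exp(5j*np.radians(an[k])).mean())
    rm=redmask(g["img"]);rb=[(b,onplane(g,b[1],P,A)-P) for b in blobs(rm,4)];rb=[(b,x) for b,x in rb if np.hypot(x@U,x[2])<.12]
    cap=[np.degrees(np.arctan2(x@U,x[2])) for b,x in rb];capr=[np.hypot(x@U,x[2]) for b,x in rb]
    sp=[(ph+72*i+180)%360-180 for i in range(5)]
    val=None
    if cap: c=[(s+36+180)%360-180 for s in sp];val=min(c,key=lambda v:abs((v-cap[0]+180)%360-180))
    print("n",k.sum(),"q",q.round(2),"spokes",np.round(sorted(sp),1),"cap",np.round(cap,1),np.round(capr,3),"valve",val);return g,val
E
python3 - <<'E'
from h import *
g,v=state()
o=ctrl.get_obs();d=o["tool_pos"]-P;print("tool rel axle,u,z",d@A,d@U,d[2]-0)
E
```

```text
n 288 q 0.89 spokes [-159.9  -87.9  -15.9   56.1  128.1] cap [170.3] [0.092] valve 164.11925178046226
tool rel axle,u,z -0.1360781626528779 -0.00783870870508148 0.2661533189361416
```

```bash
python3 - <<'E'
from h import *
g=grab("scene");o=ctrl.get_obs();T=o["tool_pos"]
q=proj(g,T+[0,0,.08]);x0,y0=int(q[0]-55),max(0,int(q[1]-55));k=6
c=cv2.resize(g["img"][y0:y0+100,x0:x0+130],None,fx=k,fy=k,interpolation=cv2.INTER_CUBIC)
for s in(-1,1):
  for h in(0,13,50,75,100,125,200):
    for r in(57,75):
      p=(proj(g,T+A*s*r/1000+np.array([0,0,h/1000]))-[x0-.5,y0-.5])*k;cv2.circle(c,tuple(int(v) for v in p),3,(0,255,0) if r==57 else (255,0,0),-1)
      if r==75: cv2.putText(c,str(h),(int(p[0])+(-40 if s<0 else 8),int(p[1])),0,.5,(0,255,255),1)
cv2.imwrite("pics/g3.png",c[:,:,::-1]);print(c.shape)
E
```

```text
(600, 780, 3)
```

View pics/g3.png

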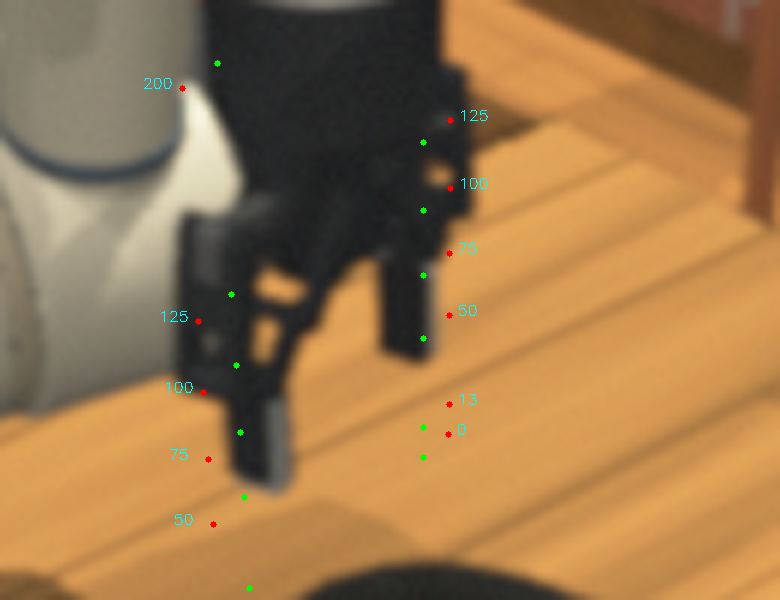

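The scene crop shows the fingertips about 45–55 mm above where I'd expect from the TCP, with their lower ends at crop (260,490) and (415,360). I'll check this with the wrist camera.

```bash
python3 - <<'E'
from h import *
w=grab("wrist");o=ctrl.get_obs();T=o["tool_pos"]
from scipy.spatial.transform import Rotation as Ro
R=Ro.from_quat(o["tcp_rot"]).as_matrix();C=R.T@(w["C"]-T);print("cam in tool",C)
for p in [(190,270),(375,270),(175,270),(390,270)]:
  d=R.T@wray(w,p)
  for ytar in (.0427,-.0427):
    s=(ytar-C[1])/d[1]
    if s>0: print(p,"at y",ytar,C+s*d)
g=grab("scene");d2=ray(g,(0,0))
for h in (0,.013,.05,.06):
  for s in(-1,1): 
    for x in(-.011,.011):print(h,s,x,wproj(w,T+R@np.array([x,s*.0427,-h])).round(0))
E
```

```text
cam in tool [ 0.08141097  0.00034785 -0.17804654]
(190, 270) at y -0.0427 [ 0.00844846 -0.0427     -0.04843615]
(375, 270) at y 0.0427 [ 0.01012644  0.0427     -0.0514898 ]
(175, 270) at y -0.0427 [ 0.01905549 -0.0427     -0.06776484]
(390, 270) at y 0.0427 [ 0.02042911  0.0427     -0.07026722]
0 -1 -0.011 [213. 260.]
0 -1 0.011 [210. 227.]
0 1 -0.011 [350. 260.]
0 1 0.011 [353. 227.]
0.013 -1 -0.011 [209. 270.]
0.013 -1 0.011 [206. 236.]
0.013 1 -0.011 [354. 270.]
0.013 1 0.011 [358. 236.]
0.05 -1 -0.011 [194. 306.]
0.05 -1 0.011 [188. 267.]
0.05 1 -0.011 [369. 306.]
0.05 1 0.011 [374. 267.]
0.06 -1 -0.011 [189. 318.]
0.06 -1 0.011 [183. 278.]
0.06 1 -0.011 [373. 318.]
0.06 1 0.011 [380. 278.]
```

Call:
arm_command(commands="0 -50 0 0;0 -50 0 0;0 -50 50 0;0 0 50 0;0 0 50 0")

```text
time_s: 4.0
tool_pos: [0.5982, -0.172, 0.3089]
tcp_rot: [-0.153, 0.988, -0.0, 0.0]
force: [1.9, 0.4, -0.3]
grip_width: 0.0856
grip_force: 0.0
```

Call:
arm_command(commands="0 0 50 0;0 0 50 0;0 0 50 0;0 0 50 0;0 0 40 0")

```text
time_s: 4.5
tool_pos: [0.5973, -0.1704, 0.0681]
tcp_rot: [-0.154, 0.988, 0.0, -0.001]
force: [-0.0, 0.0, 0.5]
grip_width: 0.0855
grip_force: 0.0
```

Call:
arm_command(commands="0 0 20 0;0 0 10 0;0 0 10 0;0 0 5 0;0 0 0 0")

```text
time_s: 5.0
tool_pos: [0.5983, -0.171, 0.0259]
tcp_rot: [-0.154, 0.988, -0.0, 0.0]
force: [0.5, -0.7, -0.1]
grip_width: 0.0853
grip_force: 0.0
```

```bash
python3 - <<'E'
from h import *
g=grab("scene");o=ctrl.get_obs();T=o["tool_pos"];print(T,o["force"])
q=proj(g,T+[0,0,.08]);x0,y0=int(q[0]-65),max(0,int(q[1]-60));k=6
c=cv2.resize(g["img"][y0:y0+100,x0:x0+130],None,fx=k,fy=k,interpolation=cv2.INTER_CUBIC)
cv2.imwrite("pics/g4.png",c[:,:,::-1])
E
```

```text
[ 0.59852798 -0.17113214  0.02632404] [ 0.08387771  0.47932439 -0.30010203]
```

View pics/g4.png

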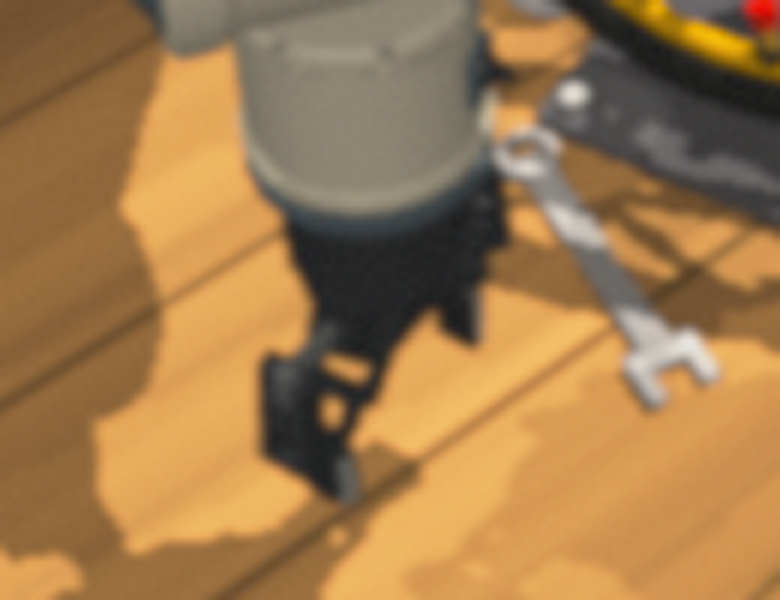

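The fingertips, at about (340,500), still hover over the bench with TCP z at 0.026. A slow touch of the bench will show where the real tips are.

Call:
arm_command(commands="0 0 5 0;0 0 5 0;0 0 5 0;0 0 0 0")

```text
time_s: 5.45
tool_pos: [0.5976, -0.1708, 0.0099]
tcp_rot: [-0.154, 0.988, 0.0, -0.0]
force: [0.5, -0.0, 0.0]
grip_width: 0.0853
grip_force: 0.0
```

Call:
arm_command(commands="0 0 4 0;0 0 4 0;0 0 4 0;0 0 0 0")

```text
time_s: 5.85
tool_pos: [0.5977, -0.1709, -0.002]
tcp_rot: [-0.154, 0.988, 0.0, -0.0]
force: [-0.4, 0.3, 0.3]
grip_width: 0.085
grip_force: 0.0
```

Call:
arm_command(commands="0 0 4 0;0 0 4 0;0 0 4 0;0 0 0 0")

```text
time_s: 6.25
tool_pos: [0.5977, -0.1709, -0.014]
tcp_rot: [-0.154, 0.988, 0.0, -0.0]
force: [-1.3, 0.4, 0.3]
grip_width: 0.0853
grip_force: 0.0
```

Call:
arm_command(commands="0 0 2 0;0 0 2 0;0 0 2 0;0 0 0 0")

```text
time_s: 6.65
tool_pos: [0.5979, -0.1709, -0.0196]
tcp_rot: [-0.154, 0.988, 0.0, -0.0]
force: [-0.7, -0.5, 0.0]
grip_width: 0.0854
grip_force: 0.0
```

Call:
arm_command(commands="0 0 -40 0;0 0 -40 0;0 0 -20 0;0 0 0 0;0 0 0 0", hand=1)

```text
time_s: 7.15
tool_pos: [0.5981, -0.171, 0.0807]
tcp_rot: [-0.154, 0.988, -0.0, 0.0]
force: [-0.3, 0.7, -1.0]
grip_width: 0.0121
grip_force: 0.0
```

Call:
arm_command(commands="0 0 0 0;0 0 0 0;0 0 0 0;0 0 0 0;0 0 0 0")

```text
time_s: 7.65
tool_pos: [0.598, -0.171, 0.0804]
tcp_rot: [-0.154, 0.988, 0.0, -0.0]
force: [0.4, 0.2, -0.1]
grip_width: -0.0001
grip_force: 0.0
```

```bash
python3 - <<'E'
from h import *
w=grab("wrist");g=grab("scene");o=ctrl.get_obs();T=o["tool_pos"];print(T,o["grip_width"])
from scipy.spatial.transform import Rotation as Ro
R=Ro.from_quat(o["tcp_rot"]).as_matrix()
a=cv2.resize(w["img"][170:420,130:430],(400,333))
for h in (0,13,36,49,73,100):
  p=(wproj(w,T+R@np.array([0,0,-h/1000]))-[130,170])*400/300
  cv2.circle(a,tuple(int(v) for v in p),3,(0,255,0),-1);cv2.putText(a,str(h),(int(p[0])+6,int(p[1])),0,.4,(0,255,255),1)
q=proj(g,T+[0,0,.08]);x0,y0=int(q[0]-50),max(0,int(q[1]-60));b=cv2.resize(g["img"][y0:y0+120,x0:x0+100],(400,480),interpolation=cv2.INTER_CUBIC)
for h in (0,13,36,49,73,100,200):
  p=(proj(g,T+np.array([0,0,h/1000]))-[x0,y0])*4
  cv2.circle(b,tuple(int(v) for v in p),3,(0,255,0),-1);cv2.putText(b,str(h),(int(p[0])+6,int(p[1])),0,.4,(0,255,255),1)
o=np.zeros((480,800,3),np.uint8);o[:333,:400]=a;o[:,400:]=b;cv2.imwrite("pics/g5.png",o[:,:,::-1])
E
```

```text
[ 0.59805395 -0.17098555  0.08053029] 1.932689866040595e-05
```

View pics/g5.png

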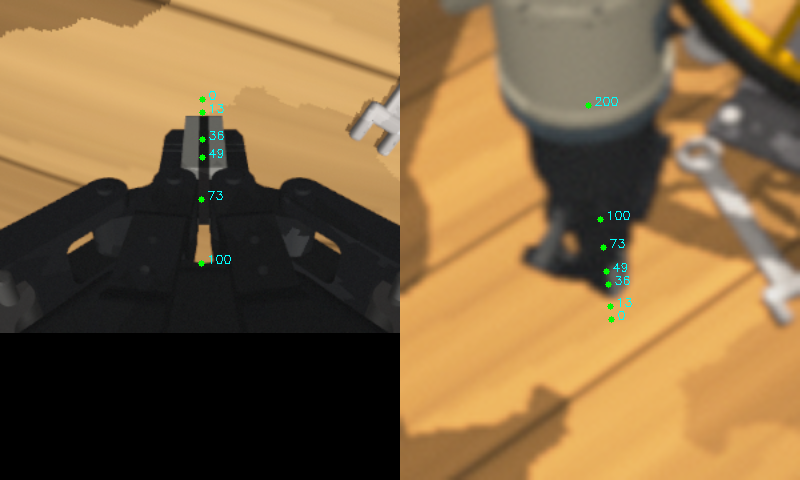

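Findings: the real fingertips end about 30–50 mm short of the nominal TCP, and the finger backs/knuckles stick out furthest beyond the gripper body. I'll open the hand and move to a standoff before the left (robot-side) half of the wheel, then check it before inserting.

Call:
arm_command(commands="0 0 -16 0;30 20 0 0;27 30 0 0;0 0 0 0;0 0 0 0", hand=-1)

```text
time_s: 8.25
tool_pos: [0.5283, -0.1405, 0.097]
tcp_rot: [-0.154, 0.988, -0.0, 0.0]
force: [0.9, -0.5, 0.2]
grip_width: 0.0724
grip_force: 0.0
```

Call:
arm_command(commands="0 35 0 0;0 35 0 0;0 25 0 0;0 12 0 0;0 0 0 0")

```text
time_s: 8.75
tool_pos: [0.4966, -0.0381, 0.0967]
tcp_rot: [-0.155, 0.988, -0.0, 0.0]
force: [0.1, 0.1, 0.2]
grip_width: 0.086
grip_force: 0.0
```

```bash
python3 - <<'E'
from h import *
o=ctrl.get_obs();d=o["tool_pos"]-P;print("tool A,u,z",d@A,d@U,o["tool_pos"][2],o["grip_width"],o["force"])
g,v=state();T=o["tool_pos"]
w=grab("wrist")
a=cv2.resize(g["img"][110:270,230:390],(400,400),interpolation=cv2.INTER_CUBIC);b=cv2.resize(w["img"][120:420,260:560],(400,400))
i=np.hstack([a,b]);cv2.imwrite("pics/s6.png",i[:,:,::-1])
E
```

```text
tool A,u,z -0.11456766685451121 -0.06405300946280679 0.09674174804703449 0.08598964861478184 [0.07736504 0.14570491 0.16664683]
n 251 q 0.9 spokes [-160.  -88.  -16.   56.  128.] cap [170.1] [0.092] valve 163.9853179554758
```

View pics/s6.png

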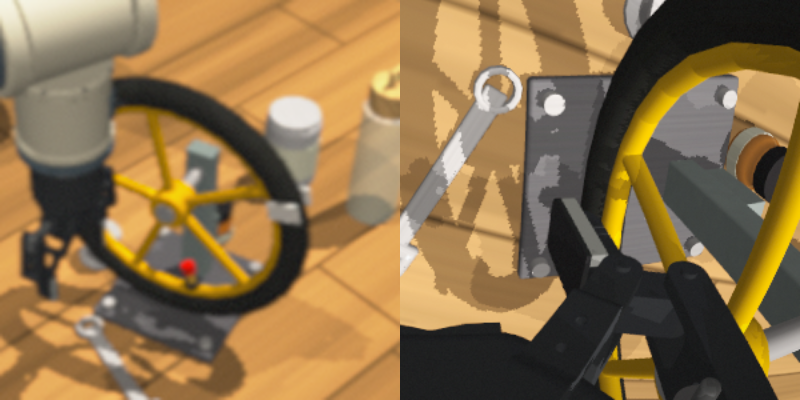

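The scene half shows the gripper in front of the left half of the wheel. The wrist half shows the outer knuckle (690,290) about to enter the opening, between the left spoke and the upper spoke. I'll insert slowly while watching the force.

Call:
arm_command(commands="0 12 0 0;0 10 0 0;0 5 0 0;0 0 0 0")

```text
time_s: 9.25
tool_pos: [0.4874, -0.0125, 0.0966]
tcp_rot: [-0.155, 0.988, 0.0, -0.0]
force: [0.3, -0.9, 0.8]
grip_width: 0.0854
grip_force: 0.0
```

Call:
arm_command(commands="0 4 0 0;0 4 0 0;0 4 0 0;0 0 0 0")

```text
time_s: 9.65
tool_pos: [0.4838, -0.0013, 0.0966]
tcp_rot: [-0.154, 0.988, 0.0, -0.0]
force: [-0.4, 0.0, 0.4]
grip_width: 0.0855
grip_force: 0.0
```

```bash
python3 - <<'E'
from h import *
o=ctrl.get_obs();d=o["tool_pos"]-P;print("tool A,u,z",d@A,d@U,o["tool_pos"][2],o["force"])
g,v=state();w=grab("wrist")
a=cv2.resize(g["img"][110:270,230:390],(400,400),interpolation=cv2.INTER_CUBIC);b=cv2.resize(w["img"][120:420,260:560],(400,400))
cv2.imwrite("pics/s7.png",np.hstack([a,b])[:,:,::-1])
E
```

```text
tool A,u,z -0.07559107367192965 -0.06491330360360734 0.09660648584584401 [-0.36265816  0.00305622  0.44974021]
n 218 q 0.9 spokes [-160.1  -88.1  -16.1   55.9  127.9] cap [170.1] [0.092] valve 163.93339258769902
```

View pics/s7.png

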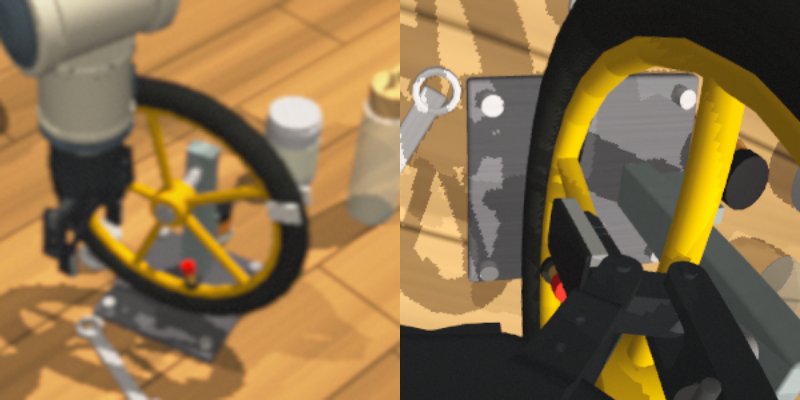

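Inserted with no force: the knuckle sits in the opening above the left spoke, clear of the tyre. Now I push down.

Call:
arm_command(commands="0 0 4 0;0 0 4 0;0 0 4 0;0 0 4 0;0 0 4 0")

```text
time_s: 10.25
tool_pos: [0.4854, -0.0026, 0.077]
tcp_rot: [-0.154, 0.988, -0.001, 0.001]
force: [-0.2, -12.4, 11.2]
grip_width: 0.0853
grip_force: 0.1
```

```bash
cat >>h.py <<'E'
def rep():
    o=ctrl.get_obs();d=o["tool_pos"]-P;print("A,u,z",(np.array([d@A,d@U,o["tool_pos"][2]])*1000).round(1),"F A,u,z",(o["force"]@A).round(1),(o["force"]@U).round(1),o["force"][2].round(1),"t",o["time_s"]);return state()
E
python3 -c "from h import *;rep()"
```

```text
A,u,z [-77.3 -63.9  77. ] F A,u,z -11.7 -4.0 11.2 t 10.25
n 212 q 0.9 spokes [-179.2 -107.2  -35.2   36.8  108.8] cap [150.] [0.088] valve 144.8096843237871
```

Call:
arm_command(commands="2 2 3 0;2 2 4 0;2 0 4 0;2 0 4 0")

```text
time_s: 10.7
tool_pos: [0.4753, -0.0007, 0.0617]
tcp_rot: [-0.154, 0.988, -0.0, 0.0]
force: [-2.1, -2.9, 6.7]
grip_width: 0.0854
grip_force: 0.0
```

```bash
python3 -c "from h import *;rep()"
```

```text
A,u,z [-72.4 -72.8  61.7] F A,u,z -2.2 -2.9 6.7 t 10.7
n 210 q 0.91 spokes [-120.5  -48.5   23.5   95.5  167.5] cap [135.1] [0.087] valve 131.47957159735245
```

Call:
arm_command(commands="0 0 4 0;0 0 5 0;0 0 5 0;0 0 0 0")

```text
time_s: 11.15
tool_pos: [0.4748, -0.0004, 0.0472]
tcp_rot: [-0.154, 0.988, 0.0, -0.001]
force: [-0.8, -0.9, 1.1]
grip_width: 0.0853
grip_force: 0.0
```

```bash
python3 -c "from h import *;rep()"
```

```text
A,u,z [-72.  -73.3  47.2] F A,u,z -0.6 -1.0 1.1 t 11.15
n 219 q 0.9 spokes [-131.1  -59.1   12.9   84.9  156.9] cap [123.1] [0.087] valve 120.86963897791264
```

Call:
arm_command(commands="0 0 4 0;0 0 4 0;0 0 0 0")

```text
time_s: 11.5
tool_pos: [0.475, -0.0004, 0.0395]
tcp_rot: [-0.154, 0.988, 0.0, -0.0]
force: [-1.7, -0.2, 2.5]
grip_width: 0.0856
grip_force: 0.0
```

```bash
python3 -c "from h import *;rep()"
```

```text
A,u,z [-72.  -73.   39.5] F A,u,z 0.3 -1.7 2.5 t 11.5
n 226 q 0.88 spokes [-135.8  -63.8    8.2   80.2  152.2] cap [118.] [0.087] valve 116.22853041729462
```

Call:
arm_command(commands="0 0 -2 0;0 -15 0 0;0 -30 0 0;-20 0 -40 0;-17 0 -42 0")

```text
time_s: 12.05
tool_pos: [0.5245, -0.0333, 0.1244]
tcp_rot: [-0.153, 0.988, 0.0, -0.001]
force: [0.6, 0.4, -1.3]
grip_width: 0.0855
grip_force: 0.0
```

Call:
arm_command(commands="0 10 0 0;0 8 0 0;0 5 0 0;0 0 0 0")

```text
time_s: 12.45
tool_pos: [0.516, -0.0096, 0.1228]
tcp_rot: [-0.154, 0.988, 0.0, -0.001]
force: [0.7, 0.0, 0.3]
grip_width: 0.0855
grip_force: 0.0
```

```bash
python3 - <<'E'
from h import *
g,v=rep();w=grab("wrist")
a=cv2.resize(g["img"][110:270,230:390],(400,400),interpolation=cv2.INTER_CUBIC);b=cv2.resize(w["img"][120:420,260:560],(400,400))
cv2.imwrite("pics/s8.png",np.hstack([a,b])[:,:,::-1])
E
```

```text
A,u,z [-93.3 -36.8 122.8] F A,u,z -0.2 0.7 0.3 t 12.45
n 178 q 0.87 spokes [-135.6  -63.6    8.4   80.4  152.4] cap [118.] [0.087] valve 116.35721071844523
```

View pics/s8.png

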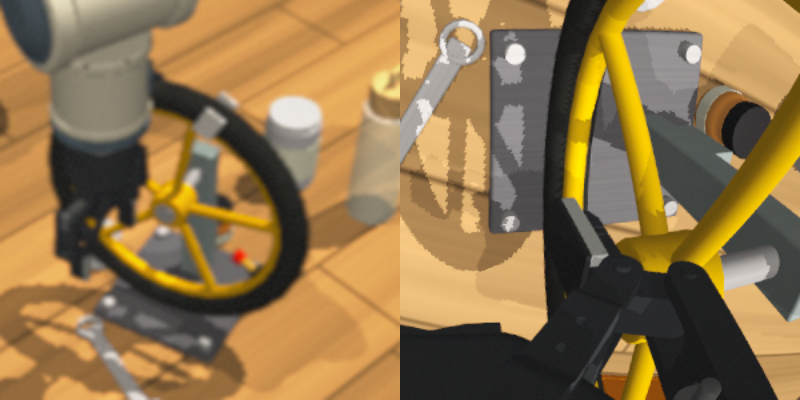

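The scene half shows the valve moved to the right side at about (240,257). The wrist half shows the knuckle (690,290) close above the hub (690,245), beside the next spoke. I'll insert carefully.

Call:
arm_command(commands="0 4 0 0;0 4 0 0;0 0 0 0")

```text
time_s: 12.85
tool_pos: [0.5144, -0.002, 0.1235]
tcp_rot: [-0.154, 0.988, 0.0, -0.0]
force: [-0.1, 0.1, -0.4]
grip_width: 0.0853
grip_force: 0.0
```

Call:
arm_command(commands="0 4 0 0;0 3 0 0;0 0 0 0")

```text
time_s: 13.15
tool_pos: [0.5124, 0.0047, 0.1236]
tcp_rot: [-0.154, 0.988, 0.0, -0.0]
force: [-1.0, 0.2, -0.2]
grip_width: 0.0854
grip_force: 0.0
```

```bash
python3 -c "from h import *;rep()"
```

```text
A,u,z [-78.6 -35.9 123.6] F A,u,z 0.5 -0.9 -0.2 t 13.15
n 183 q 0.88 spokes [-135.6  -63.6    8.4   80.4  152.4] cap [118.] [0.087] valve 116.43662314422761
```

Call:
arm_command(commands="0 3 0 0;0 3 0 0;0 0 0 0")

```text
time_s: 13.5
tool_pos: [0.5106, 0.0104, 0.1236]
tcp_rot: [-0.154, 0.988, 0.0, -0.0]
force: [0.7, 0.1, -0.6]
grip_width: 0.0854
grip_force: 0.0
```

Call:
arm_command(commands="3.6 0 3.2 0;3.6 0 3.2 0;3.6 0 3.2 0;3.6 0 3.2 0")

```text
time_s: 13.9
tool_pos: [0.4979, 0.0053, 0.1111]
tcp_rot: [-0.154, 0.988, -0.0, 0.001]
force: [2.1, -3.1, 9.0]
grip_width: 0.0855
grip_force: 0.1
```

```bash
python3 -c "from h import *;rep()"
```

```text
A,u,z [-73.6 -49.5 111.1] F A,u,z -3.6 1.1 9.0 t 13.9
n 214 q 0.88 spokes [-143.6  -71.6    0.4   72.4  144.4] cap [109.7] [0.088] valve 108.3811936989157
```

Call:
arm_command(commands="3.6 0.5 3.2 0;3.6 0.5 3.2 0;3.6 0 3.2 0;3.6 0 3.2 0;3.6 0 3.2 0")

```text
time_s: 14.45
tool_pos: [0.4814, 0.0004, 0.0953]
tcp_rot: [-0.154, 0.988, -0.001, 0.002]
force: [7.2, -4.8, 6.8]
grip_width: 0.0857
grip_force: 4.9
```

Call:
arm_command(commands="3 0 4 0;2 0 4 0;0 0 4 0;0 0 4 0")

```text
time_s: 14.85
tool_pos: [0.4757, -0.001, 0.0791]
tcp_rot: [-0.154, 0.988, -0.0, 0.001]
force: [0.1, -3.8, 9.4]
grip_width: 0.0856
grip_force: 1.7
```

```bash
python3 -c "from h import *;rep()"
```

```text
A,u,z [-72.8 -72.5  79.1] F A,u,z -3.7 -1.0 9.4 t 14.85
n 241 q 0.89 spokes [-177.5 -105.5  -33.5   38.5  110.5] cap [74.8] [0.086] valve 74.51704441500198
```

Call:
arm_command(commands="0 0 4 0;0 0 4 0;0 0 4 0;0 0 4 0;0 0 4 0")

```text
time_s: 15.4
tool_pos: [0.4743, -0.0007, 0.0587]
tcp_rot: [-0.154, 0.988, -0.0, -0.0]
force: [-3.3, -1.7, 8.3]
grip_width: 0.0855
grip_force: 0.0
```

Call:
arm_command(commands="0 0 4 0;0 0 4 0;0 0 4 0;0 0 4 0;0 0 3 0")

```text
time_s: 15.9
tool_pos: [0.4739, -0.0006, 0.0395]
tcp_rot: [-0.154, 0.988, 0.0, -0.001]
force: [-3.8, -4.6, 4.4]
grip_width: 0.0854
grip_force: 0.0
```

```bash
python3 -c "from h import *;rep()"
```

```text
A,u,z [-71.9 -74.2  39.5] F A,u,z -3.3 -5.0 4.4 t 15.9
n 226 q 0.89 spokes [-135.1  -63.1    8.9   80.9  152.9] cap [44.3] [0.087] valve 44.92080051004504
```

Call:
arm_command(commands="0 0 -2 0;0 -15 0 0;0 -30 0 0;-20 0 -40 0;-18 0 -42 0")

```text
time_s: 16.45
tool_pos: [0.5249, -0.0331, 0.1245]
tcp_rot: [-0.153, 0.988, 0.0, -0.001]
force: [1.0, -0.3, -0.2]
grip_width: 0.0852
grip_force: 0.0
```

Call:
arm_command(commands="0 10 0 0;0 10 0 0;0 7 0 0;0 4 0 0;0 0 0 0")

```text
time_s: 16.95
tool_pos: [0.5144, -0.0018, 0.1231]
tcp_rot: [-0.155, 0.988, 0.0, -0.001]
force: [-1.0, 0.1, -0.1]
grip_width: 0.0853
grip_force: 0.0
```

Call:
arm_command(commands="0 4 0 0;0 4 0 0;0 4 0 0;0 2 0 0;0 0 0 0")

```text
time_s: 17.45
tool_pos: [0.5109, 0.0114, 0.1238]
tcp_rot: [-0.154, 0.988, -0.0, -0.0]
force: [-0.3, -0.8, -0.2]
grip_width: 0.0851
grip_force: 0.0
```

```bash
python3 -c "from h import *;rep()"
```

```text
A,u,z [-71.8 -35.2 123.8] F A,u,z -0.7 -0.5 -0.2 t 17.45
n 193 q 0.89 spokes [-135.  -63.    9.   81.  153.] cap [43.5] [0.088] valve 45.014167654226185
```

Call:
arm_command(commands="3.6 0 3.2 0;3.6 0 3.2 0;3.6 0 3.2 0;3.6 0 3.2 0;3.4 0 3.4 0")

```text
time_s: 18.0
tool_pos: [0.4949, 0.0054, 0.1079]
tcp_rot: [-0.154, 0.988, -0.0, 0.001]
force: [4.0, 0.4, 8.3]
grip_width: 0.0853
grip_force: 1.5
```

Call:
arm_command(commands="3.4 0 3.4 0;3.4 0 3.4 0;3.4 0 3.4 0;3.2 0 4 0;2.5 0 4 0")

```text
time_s: 18.5
tool_pos: [0.4804, 0.0002, 0.0899]
tcp_rot: [-0.154, 0.988, -0.001, 0.002]
force: [4.9, -3.2, 7.7]
grip_width: 0.0854
grip_force: 5.0
```

Call:
arm_command(commands="1 0 4 0;0 0 3 0;0 0 0 0")

```text
time_s: 18.8
tool_pos: [0.4784, 0.0001, 0.0823]
tcp_rot: [-0.154, 0.988, -0.0, 0.001]
force: [2.2, -2.6, 2.7]
grip_width: 0.0852
grip_force: 1.6
```

```bash
python3 -c "from h import *;rep()"
```

```text
A,u,z [-72.6 -69.7  82.3] F A,u,z -3.2 1.3 2.7 t 18.8
n 232 q 0.9 spokes [-175.3 -103.3  -31.3   40.7  112.7] cap [2.9] [0.09] valve 4.707601013399227
```

```bash
cat >>h.py <<'E'
def fine():
    g=grab("scene");im=g["img"].astype(int);m=(im[:,:,0]>120)&(im[:,:,1]>.5*im[:,:,0])&(im[:,:,2]<.2*im[:,:,0])
    vv,uu=np.where(m);pt=np.array([onplane(g,(i,j),P,A)-P for i,j in zip(uu,vv)]);y=pt@U;z=pt[:,2];r=np.hypot(y,z);an=np.degrees(np.arctan2(y,z))
    k=(r>.04)&(r<.1);ph=np.degrees(np.angle(np.exp(5j*np.radians(an[k])).mean()))/5
    L=[]
    for i in range(5):
        s=(ph+72*i+180)%360-180;q=k&(abs((an-s+180)%360-180)<12)
        if q.sum()<25: continue
        vx,vy,x0,y0=cv2.fitLine(np.c_[y[q],z[q]].astype(np.float32)*1000,cv2.DIST_HUBER,0,.01,.01).ravel()
        d=np.array([vx,vy]);d*=np.sign(d@[np.sin(np.radians(s)),np.cos(np.radians(s))]);L.append((np.degrees(np.arctan2(*d)),[x0,y0],d,int(q.sum())))
    N=np.array([[-l[2][1],l[2][0]] for l in L]);b=np.array([n@l[1] for n,l in zip(N,L)]);c,res,_,_=np.linalg.lstsq(N,b,rcond=None)
    rm=redmask(g["img"]);cp=[onplane(g,b[1],P,A)-P for b in blobs(rm,4)];cp=[np.array([x@U,x[2]])*1000 for x in cp if np.hypot(x@U,x[2])<.12]
    print("hub offset mm",c.round(1),"res",(N@c-b).round(1),"dirs",[(round(float(l[0]),1),l[3]) for l in L],"-> valve",[round(float((l[0]+36+36)%72-36),1) for l in L])
    for q in cp: print("cap",q.round(1),"rel hub angle",np.degrees(np.arctan2(*(q-c))).round(1))
E
python3 -c "from h import *;fine()"
```

```text
hub offset mm [-9.3  2.9] res [-0.3  3.9  1.8  4.8] dirs [(-27.8, 73), (43.2, 49), (111.9, 82), (-113.6, 28)] -> valve [8.2, 7.2, 3.9, -5.6]
cap [ 5.2 89.4] rel hub angle 9.5
```

Call:
arm_command(commands="0 0 -2 0;0 -15 0 0;0 -35 0 0;0 -50 -30 0;0 -50 -30 0")

```text
time_s: 19.4
tool_pos: [0.5189, -0.1305, 0.1362]
tcp_rot: [-0.155, 0.988, 0.0, -0.001]
force: [1.8, 0.7, 0.1]
grip_width: 0.0853
grip_force: 0.0
```

Call:
arm_command(commands="0 -50 -50 0;0 -50 -50 0;0 -50 0 0;0 -50 0 0;0 0 0 0")

```text
time_s: 19.9
tool_pos: [0.5721, -0.2976, 0.2062]
tcp_rot: [-0.152, 0.988, -0.001, 0.0]
force: [-0.8, 1.5, -0.7]
grip_width: 0.0858
grip_force: 0.0
```

```bash
python3 - <<'E'
import h;from h import *
fine()
g=grab("scene")
E
```

```text
hub offset mm [-6.2  0.5] res [0.2 0.7 1.1 1.4] dirs [(-29.4, 81), (42.8, 53), (111.7, 87), (-103.0, 64)] -> valve [6.6, 6.8, 3.7, 5.0]
cap [ 5.2 88.4] rel hub angle 7.4
```

```bash
python3 - <<'E'
import h;from h import *
g=grab("scene");P0=P.copy()
Pn=onplane(g,proj(g,P0+U*-.0062+np.array([0,0,.0005])),np.array([0,0,.18]),np.array([0,0,1.]));print(Pn,(Pn-P0)@A,(Pn-P0)@U)
h.P=Pn
for ps in(.27,.31,.35):
    h.A=np.array([-np.sin(ps),np.cos(ps),0]);h.U=np.array([np.cos(ps),np.sin(ps),0]);print(ps);h.fine()
E
```

```text
[0.51630088 0.088985   0.18      ] 0.00047881181882771336 -0.0064610292309054684
0.27
hub offset mm [ 0.8 -1.4] res [ 0.4 -0.6 -0.1 -0.7] dirs [(-30.6, 84), (42.2, 48), (109.2, 85), (-102.3, 61)] -> valve [5.4, 6.2, 1.2, 5.7]
cap [11.7 88.4] rel hub angle 6.9
0.31
hub offset mm [ 0.8 -1.4] res [ 0.3 -0.5 -0.1 -0.6] dirs [(-29.4, 82), (42.5, 51), (111.8, 84), (-100.3, 63)] -> valve [6.6, 6.5, 3.8, 7.7]
cap [11.4 88. ] rel hub angle 6.8
0.35
hub offset mm [-0.3 -0.6] res [-0.1  0.3  0.2  0.4] dirs [(-27.8, 82), (43.4, 53), (114.2, 86), (-99.8, 65)] -> valve [8.2, 7.4, 6.2, 8.2]
cap [10.6 87.7] rel hub angle 7.1
```

```bash
sed -i 's/^psi=.31;P=np.array(\[.5226,.0905,.18\])/psi=.35;P=np.array([.5161,.0888,.18])/' h.py; python3 - <<'E'
from h import *
from scipy.spatial.transform import Rotation as Ro
o=ctrl.get_obs();R=Ro.from_quat(o["tcp_rot"]).as_matrix();print(o["tool_pos"],(R.T@(np.array([.4784,.0001,.0823])-o["tool_pos"])*1000).round(1),o["time_s"])
fine()
E
```

```text
[ 0.57105422 -0.2904592   0.20663838] [ -0.6 304.9 124.5] 20.2
hub offset mm [ 0.2 -1. ] res [ 0.3 -0.1  0.3  0.1] dirs [(-27.9, 83), (43.4, 55), (113.8, 87), (-99.3, 65)] -> valve [8.1, 7.4, 5.8, 8.7]
cap [11.5 87.6] rel hub angle 7.3
```

Reinsert 3 mm above the last contact, then push a little at a time.

Call:
arm_command(commands="0 40 25 0;0 40 25 0;0 40 25 0;0 40 25 0;0 40 20 0")

```text
time_s: 20.75
tool_pos: [0.5092, -0.0988, 0.0859]
tcp_rot: [-0.155, 0.988, 0.0, -0.0]
force: [1.5, -0.1, -0.9]
grip_width: 0.0852
grip_force: 0.0
```

Call:
arm_command(commands="0 30 1 0;0 20 0 0;0 15 0 0;0 10 0 0;0 10 0 0")

```text
time_s: 21.25
tool_pos: [0.4847, -0.0195, 0.0859]
tcp_rot: [-0.154, 0.988, -0.0, 0.0]
force: [0.4, 0.7, -0.5]
grip_width: 0.0855
grip_force: 0.0
```

Call:
arm_command(commands="0 8 0 0;0 6 0 0;0 4 0 0;0 0 0 0")

```text
time_s: 21.65
tool_pos: [0.479, -0.0026, 0.0856]
tcp_rot: [-0.154, 0.988, -0.0, -0.0]
force: [0.3, 0.3, 0.5]
grip_width: 0.0854
grip_force: 0.0
```

```bash
python3 - <<'E'
from h import *
from scipy.spatial.transform import Rotation as Ro
o=ctrl.get_obs();R=Ro.from_quat(o["tcp_rot"]).as_matrix();print(o["tool_pos"],(R.T@(np.array([.4784,.0001,.0823])-o["tool_pos"])*1000).round(1),o["time_s"],o["force"])
fine()
E
```

```text
[ 0.47897034 -0.00255277  0.08557396] [-0.3  2.7  3.3] 21.65 [0.26733827 0.29603205 0.53497177]
hub offset mm [0.3 0.2] res [-0.6  0.4 -0.6] dirs [(-27.9, 77), (43.6, 51), (115.3, 83)] -> valve [8.1, 7.6, 7.3]
cap [10.9 88.7] rel hub angle 6.8
```

Call:
arm_command(commands="0 2 2 0;0 0.5 2 0;0 0 2 0;0 0 2 0;0 0 1.5 0")

```text
time_s: 22.2
tool_pos: [0.4789, -0.0005, 0.0762]
tcp_rot: [-0.154, 0.988, -0.0, 0.001]
force: [0.1, 0.5, 9.7]
grip_width: 0.0852
grip_force: 0.3
```

Call:
arm_command(commands="0 0 0 0;0 0 0 0")

```text
time_s: 22.4
tool_pos: [0.4785, -0.0005, 0.0761]
tcp_rot: [-0.154, 0.988, 0.0, 0.0]
force: [0.1, -0.0, 5.4]
grip_width: 0.0853
grip_force: 0.2
```

```bash
python3 -c "from h import *;rep();fine();fine()"
```

```text
A,u,z [-71.  -66.   76.1] F A,u,z -0.1 0.1 5.4 t 22.4
n 214 q 0.94 spokes [-178.8 -106.8  -34.8   37.2  109.2] cap [1.7] [0.089] valve 1.1761810528761885
hub offset mm [-1.3 -1.5] res [-3.6  1.8 -3.  -0.7] dirs [(-28.7, 67), (36.8, 42), (109.4, 91), (-179.6, 26)] -> valve [7.3, 0.8, 1.4, 0.4]
cap [ 3.  89.6] rel hub angle 2.7
hub offset mm [-1.3 -1.4] res [-3.7  1.9 -3.1 -0.7] dirs [(-28.7, 67), (36.8, 42), (109.6, 90), (-179.8, 27)] -> valve [7.3, 0.8, 1.6, 0.2]
cap [ 2.7 89.2] rel hub angle 2.5
```

Call:
arm_command(commands="0 0 1.3 0;0 0 0 0;0 0 -2 0;0 0 -2 0;0 -10 0 0")

```text
time_s: 23.05
tool_pos: [0.4812, -0.0096, 0.079]
tcp_rot: [-0.155, 0.988, 0.0, -0.0]
force: [0.3, 0.3, 0.0]
grip_width: 0.0854
grip_force: 0.0
```

Call:
arm_command(commands="0 -20 0 0;0 -40 0 0;0 -50 0 0;0 -50 0 0;0 -50 0 0")

```text
time_s: 23.55
tool_pos: [0.5456, -0.2127, 0.0788]
tcp_rot: [-0.154, 0.988, -0.0, 0.0]
force: [0.3, 1.1, -0.4]
grip_width: 0.0854
grip_force: 0.0
```

Call:
arm_command(commands="0 -40 -30 0;0 -40 -30 0;0 -40 -30 0;0 0 0 0")

```text
time_s: 23.95
tool_pos: [0.5844, -0.331, 0.1729]
tcp_rot: [-0.153, 0.988, -0.003, 0.003]
force: [0.3, 0.2, -0.5]
grip_width: 0.0854
grip_force: 0.0
```

```bash
python3 - <<'E'
from h import *
rep();fine()
g=grab("scene");cv2.imwrite("pics/s9.png",cv2.resize(g["img"][120:260,230:380],None,fx=4,fy=4,interpolation=cv2.INTER_CUBIC)[:,:,::-1])
w=grab("wrist");m=redmask(w["img"]);bs=blobs(m,3)
for b in bs:
  X,e=tri(w["C"],wray(w,b[1]),g["C"],ray(g,proj(g,P+np.array([0,0,.093]))))
  print(b[0],b[1],X-P,e)
E
```

```text
A,u,z [-417.7  -79.8  172.9] F A,u,z 0.1 0.4 -0.5 t 23.95
n 275 q 0.94 spokes [-179.8 -107.8  -35.8   36.2  108.2] cap [0.] [0.088] valve 0.2187167383057158
hub offset mm [1.4 1.2] res [-0.8  0.7 -0.5  0.3] dirs [(-35.8, 88), (35.9, 45), (109.3, 96), (-108.4, 61)] -> valve [0.2, -0.1, 1.3, -0.4]
cap [ 0.1 88.5] rel hub angle -0.8
274 [220.  116.5] [ 0.08643827 -0.2997502   0.32622732] 0.3155012753850656
3 [230. 111.] [ 0.09035816 -0.30341828  0.3306985 ] 0.3154156471478835
243 [551.1 373. ] [ 0.08036559 -0.08987156  0.08505907] 0.16498625377225098
3 [544. 363.] [ 0.0770771  -0.09184751  0.07787795] 0.1757561335768056
3 [540. 371.] [ 0.08274903 -0.09791715  0.08385292] 0.1770710442538582
3 [526.3 378.3] [ 0.09065955 -0.11127295  0.08985017] 0.18791909361811338
```

View pics/s9.png

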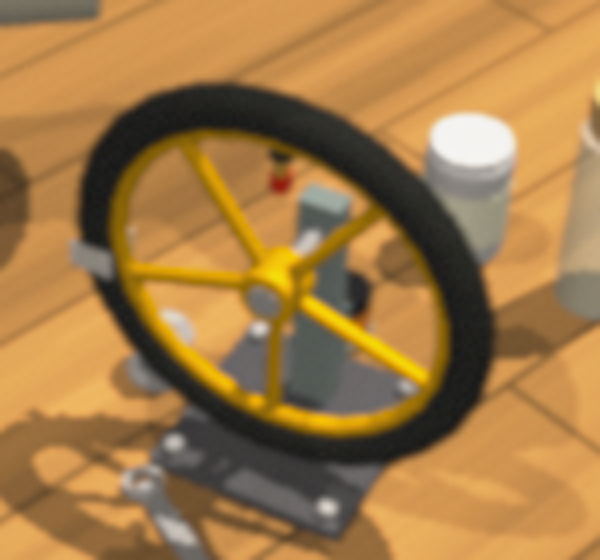

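The red cap, at (280,183), stands straight above the hub at (275,285). The lower spoke hangs vertically and the arm is clear. I estimate the valve within 1° of the top, so I'm handing in.

```bash
python3 -c "
from cell import ctrl
print(ctrl.hand_in())"
```

```text
the job is handed in; nothing more can be done
None
```

The valve is straight above the axle, within about 1° by camera, and I handed the job in at about 24 s with the arm clear; I saw no sign of touching the tyre or valve, but contact was made with the outer knuckle (back) of one open finger, because the tool stays vertical and the fingertips themselves could not reach the spokes.

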